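# Take the keyhole-hung towel rail off the bread bin

### The arm

A 7-joint arm with a two-finger parallel gripper is mounted at the origin on a cart in front of the work surface, level with it; the furniture and walls round the work are solid. World frame = base frame: x ahead of the robot, y to its left, z up, the work surface at z = 0. Lengths are in m, angles in degrees, forces in N, time in s.
With the tool pointing down it reaches from about 0.4 to 0.75 m from the base axis. Payload 19.5 kg.
Tool frame: the origin (TCP) lies between the finger pads; the fingertips stand ctrl.tip_extent ahead of it and the grasp point (between the pads) is the TCP (ctrl.tip_extent is the distance from the TCP to the fingertips, in m); z points along the fingers, y is the line along which they close (so a half turn about z gives the same grasp; the last joint's range is limited). The gripper opens to 85 mm and grips with 20 to 120 N. Pads are 22 mm wide; open, the fingers measure 114 mm over their backs; the gripper's body (76 mm by 85 mm) begins 54 mm behind the grasp point. The pads swing forward as they close: fully open they stand 13 mm farther back than shut.
Start: joints at [72.095, 40.479, -1.581, 85.061, 1.261, 54.483, -4.326], TCP at [0.154, -0.554, 0.25] pointing down, gripper open.
Joint ranges: [-155.06, 155.06], [-18.47, 123.98], [-90, 86.84], [0, 140.48], [-83.41, 263.41], [0, 116], [-161.91, 161.91]. Speed limits (degrees/s): [108.29, 108.29, 147.25, 147.25, 172.46, 172.46, 172.46].

### API

Orientations are given as [roll, pitch, yaw] about the fixed x, y, z axes, in that order (R = Rz(yaw) Ry(pitch) Rx(roll)).
In Python, from plant import ctrl gives the robot as it stands.
- The arm moves only by the tool arm_command, never from a script. Its argument "commands" is one flat list of numbers, 4 for each row, row after row: the shift along the tool's x, y, z in mm, then the turn about the tool's z in rad. In form: [tx, ty, tz, yaw, tx, ty, tz, yaw, ...]. A call has 1 to 5 rows; each row is the pose to reach, as a shift and turn from the pose commanded when the call began, along the tool's axes at that moment; what a row does not reach only later rows make up. A row lasts 1/10 s, in which the tool goes at most 50 mm and 8.59 degrees, less where a joint would pass 70% of its speed; a pose out of reach is approached as far as the arm can. A call with a gripper value outside its range is refused whole. "claw" is the finger opening in mm, from 0 to 85.4, set as the call begins (left out, the last holds). The fingers move at their own pace and stop on an object; the grip force is fixed at half the most. Time passes only in rows, so rows that repeat a pose let the fingers close. It gives the time, the measured TCP pose, the force, the opening and the grip force at its end, in the units of the state.
- ctrl.read_state(): the state, without advancing time (a new reading comes with each control period).
- ctrl.capture(name): name is "side" or "top"; returns the picture (400x640x3 uint8, blue, green, red); there is no depth.
- ctrl.camera_info(name): a dict with "fovy" (degrees; the focal length in pixels is half the picture's height over the tangent of half this angle, whatever the lens; pixels are square), "cx", "cy" (the principal point, pixels), "k1" (the pictures are not rectified: a ray, as slopes to the right and down, at radius r is drawn at 1 + k1 r^2 times it, then the intrinsics apply), "R" (3x3) and "t" (3): a world point X has camera coordinates R X + t. Camera axes: x right, y down, z forward; pixel columns grow to the right and rows downward; lengths in m; the calibration is good to about 2 mm. A picture is of the moment at which its call begins. camera_info takes no time and is no camera call.
- ctrl.close_job(): hands the job in; it is judged then, once.
The state is a dict: "time_s": time; "q": joint angles; "qvel": joint speeds; "joint_torque": joint torques, N m; "position": TCP position; "eef_rot": TCP orientation; "ft_force": force on the tool from outside, world axes, zero at the start; "torque": the same for the moment, N m; "width": finger opening in m; "grip_force": force on a finger pad.
Only numpy, scipy, OpenCV 4.12 (cv2) and the standard library are available. Lean on these libraries where they do the work, as an engineer would, in place of code of your own. Each camera call takes 0.05 s, during which the arm holds its last target. There are 200 camera calls.

### The job

Unhook the tea-towel rail from the sloping front of the bread bin: slide it up the slope until the studs stand in the wide ends of its keyhole slots, then lift it straight off. Lay it flat on the cork mat, plate down and wholly on the mat, without letting it drop, let go of it, and leave the other things where they stand.

Things in the scene. Friction and masses are not known exactly. Their poses are not given: they have to be found in the camera images.
- bin_front: Sloping wooden flap, 178 mm (x) x 248 (y), on the front of a fixed bread bin (220 deep, 240 wide, 185 high). Origin on its outer face midway between two studs; x points up the slope, y left along the bin, z straight out of the flap: z leans 35 degrees from vertical towards the robot. The bin's flat top, with a tin on it, begins 91 mm up the slope from the origin.
- stud (a point): Foot of the left steel stud, on the flap's face at x 0, y +70 mm in the flap's frame; the right one is at y -70. Both fixed: shank 7 mm diameter, 10 mm long, then a flat head 17 mm diameter, 4 mm thick. The 6 mm plate thus has 4 mm play under the heads. Flap and studs are slippery (friction about 0.3), but pressing the rail hard into the flap makes it stick: slide it raised 1 or 2 mm.
- towel_rail: Loose tea-towel rail, about 0.3 kg: steel plate 72 (x) x 200 (y) x 6 mm (z), a wooden bar in front of it. Origin: centre of the plate's back face; x to its upper edge, y along the bar, z out through the bar. It starts hung, plate flat on the flap, origin at about x -16 mm in the flap's frame; the heads pass through with the origin at x +5.5 to +18.5 mm there, best +12. No stop or spring.
- slot (a point): Centre of the wide part of the rail's left keyhole slot (rail x -12, y +70 mm, back face); the other is at y -70. The slots go through the plate: wide part 24 mm wide, from x -27 to +3, its corners cut off by 5 mm; narrow part 10 mm wide, from x +3 to +20. At the start the studs stand in the narrow upper ends. If let go, the rail slides back down.
- rail_bar (a point): Centre of the rail's dark wooden bar, where it is to be held, 43 mm along z from the rail's origin. Bar 14 x 14 mm square, 130 long along y, on two 12 mm round posts at y +50 and -50; between them it is free all round, with 30 mm between bar and plate.
- rail_left (a point): Middle of the +y end edge of the rail's plate, on its underside (100 mm from the origin).
- rail_right (a point): Middle of the -y end edge of the rail's plate, on its underside (100 mm from the origin).
- cork_mat: Cork mat fixed on the worktop, 180 (x) x 260 (y) x 6 mm, to the left or to the right in front of the bin. Origin: centre of its underside, on the worktop; its top is at z = 6 mm.
- casserole: Red lidded pot, 165 x 226 x 120 mm, on the side where the mat is not; origin at the centre of its underside. To be left alone.
- tin: Food tin, 57 mm diameter, 72 high, on the flat top of the bread bin; origin at the centre of its underside. To be left alone.
- mug: Striped mug, 79 x 114 x 96 mm, behind on the left; origin at the centre of its underside. To be left alone.
- spice_jar: Spice jar with black cap, 40 mm diameter, 105 high, behind on the right; origin at the centre of its underside. To be left alone.
- mill: Small glass mill with grey top, 44 mm diameter, 90 high, behind on the right; origin at the centre of its underside. To be left alone.
- peeler: Peeler lying in front, 170 x 25 x 18 mm, long axis x; origin at the centre of its underside. To be left alone.
- egg_timer: Red kitchen timer, 66 mm diameter, 64 high, in front; origin at the centre of its underside. To be left alone.

How it is judged:
By the outcome, as a careful person would: the job done as asked, in the order asked, and still so for the second after the job is handed in, with the robot touching nothing.
It also fails if it takes over 48 s, if anything falls off the work surface, if the arm or the gripper's body presses on something with over 40 N, if the wrist force passes 120 N, or if a joint passes its speed limit or range.

## Working session

There is one attempt and no reset: what is moved stays moved. The work goes in short steps, Python scripts to look and compute and a tool call to move; the robot and the scene stay as the last step left them, time stands still between calls to the robot, and variables do not carry over. Pictures are saved under pics/ and viewed, at most 10 in all, crops included, and the job is handed in when it is done.

Besides the shell and the picture viewer there is one more tool, called after "Call:" as name(argument=value, ...) on one line, values as JSON. arm_command: Moves the arm, as the interface text tells. Its arguments: {"type":"object","properties":{"commands":{"type":"array","items":{"type":"number"}},"claw":{"type":"number"}},"required":["commands"]}

```bash
mkdir -p pics; ls
cat > h.py <<'E'
import numpy as np, cv2
from plant import ctrl
from scipy.spatial.transform import Rotation as Ro
def cam(n):
    c=ctrl.camera_info(n); f=200/np.tan(np.radians(c["fovy"])/2)
    K=np.array([[f,0,c["cx"]],[0,f,c["cy"]],[0,0,1]]); return K,np.array([c["k1"],0,0,0.]),np.array(c["R"]),np.array(c["t"])
def ray(n,uv):
    K,d,R,t=cam(n); p=cv2.undistortPoints(np.array([[uv]],float),K,d)[0,0]
    v=R.T@np.array([p[0],p[1],1]); return -R.T@t, v/np.linalg.norm(v)
def plane(n,uv,z):
    o,v=ray(n,uv); return o+v*(z-o[2])/v[2]
def tri(a,b):
    o1,v1=ray("side",a);o2,v2=ray("top",b)
    s=np.linalg.lstsq(np.c_[v1,-v2],o2-o1,rcond=None)[0]
    p,q=o1+s[0]*v1,o2+s[1]*v2; return (p+q)/2,np.linalg.norm(p-q)
def proj(n,P):
    K,d,R,t=cam(n); return cv2.projectPoints(np.atleast_2d(np.array(P,float)),cv2.Rodrigues(R)[0],t,K,d)[0][:,0]
E
python3 - <<'E'
from h import *
np.set_printoptions(precision=4,suppress=True)
for n in("side","top"):
    cv2.imwrite(f"pics/{n}0.png",ctrl.capture(n)); K,d,R,t=cam(n); print(n,K[0,0],d[0],-R.T@t,R[2])
s=ctrl.read_state();print({k:s[k] for k in("time_s","position","eef_rot","width")},ctrl.tip_extent)
E
```

```text
pics
side 428.17720493272276 -0.05325124970438682 [ 0.599  -1.0822  0.7527] [-0.0305  0.8602 -0.509 ]
top 426.4234721500501 -0.040052986401499055 [ 0.3417 -0.0267  1.3367] [ 0.1714  0.0242 -0.9849]
{'time_s': 0.1, 'position': array([ 0.1538, -0.5538,  0.2499]), 'eef_rot': array([-179.9448,    0.0022,   15.5175]), 'width': 0.08517152553050712} 0.019
```

View pics/side0.png

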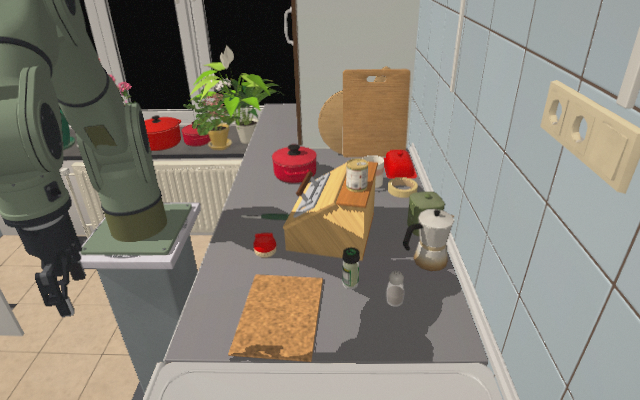

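View pics/top0.png

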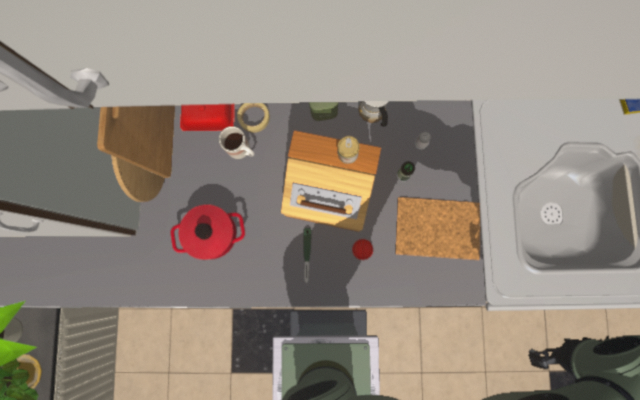

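The side view shows the bin around (335,210), the bar at about (303,184), and the mat on the near, −y side at (280,315). The top view shows the plate at about (326,203), the mat at (438,228), and the bin slightly yawed. I'll zoom in on the rail next.

Run:
```python
from h import *
np.set_printoptions(precision=4,suppress=True)
s=cv2.imread("pics/side0.png");t=cv2.imread("pics/top0.png")
a=cv2.resize(s[160:230,270:390],None,fx=6.5,fy=6.5,interpolation=cv2.INTER_CUBIC)[:300*2,:780]
b=cv2.resize(t[125:235,270:390],None,fx=5,fy=5,interpolation=cv2.INTER_CUBIC)
cv2.imwrite("pics/sc.png",a);cv2.imwrite("pics/tc.png",b)
h=cv2.cvtColor(t,cv2.COLOR_BGR2HSV)
m=cv2.inRange(h,(5,90,60),(22,255,255));m[:,:390]=0;m[:180]=0;m[:,485:]=0
c=max(cv2.findContours(m,0,2)[0],key=cv2.contourArea);r=cv2.minAreaRect(c);bx=cv2.boxPoints(r);print(bx)
P=np.array([plane("top",p,.006) for p in bx]);print(P,P.mean(0),np.linalg.norm(np.diff(P,axis=0),axis=1))
m=cv2.inRange(h,(0,0,120),(179,60,255));m[:,:280]=0;m[:,372:]=0;m[:178]=0;m[225:]=0
c=max(cv2.findContours(m,0,2)[0],key=cv2.contourArea);print("plate",cv2.minAreaRect(c),cv2.boxPoints(cv2.minAreaRect(c)))
# check mat in side
print(proj("side",P))
```

```text
[[393.8674 253.9455]
 [397.7974 196.3044]
 [482.8113 202.1008]
 [478.8812 259.7419]]
[[ 0.3959 -0.2158  0.006 ]
 [ 0.5766 -0.2346  0.006 ]
 [ 0.5548 -0.5016  0.006 ]
 [ 0.3751 -0.477   0.006 ]] [ 0.4756 -0.3572  0.006 ] [0.1817 0.2679 0.1814]
plate ((324.8406982421875, 200.70248413085938), (69.85832977294922, 22.988433837890625), 11.633633613586426) [[288.3112 204.917 ]
 [292.9469 182.4008]
 [361.3701 196.488 ]
 [356.7345 219.0041]]
[[254.5277 272.4389]
 [322.6168 277.2233]
 [310.4505 363.3383]
 [227.0199 352.8866]]
```

View pics/sc.png

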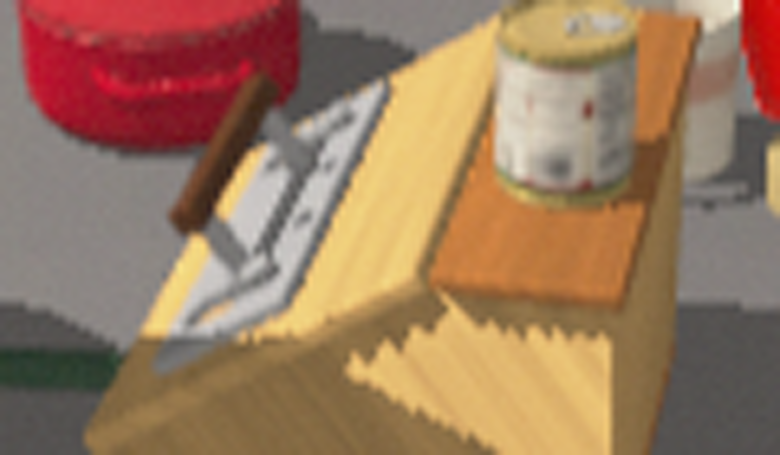

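View pics/tc.png

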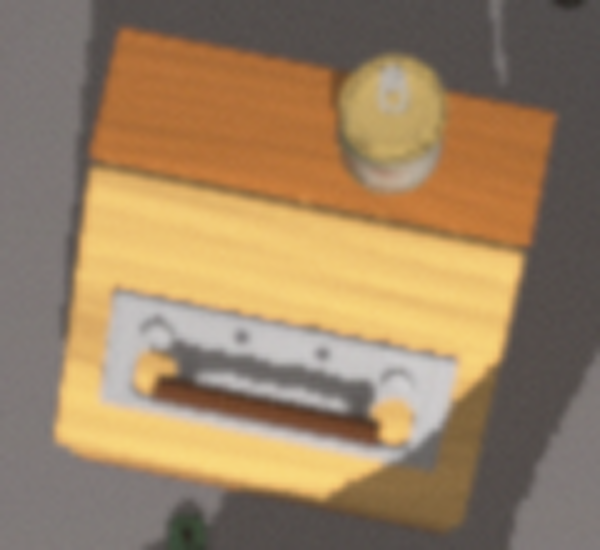

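The crops show the dark bar running from about (301,203) to (346,211) in the top view and from (310,172) to (298,194) in the side view. The flap's top edge runs from (289,158) to (375,174) in the top view.

```bash
cat >> h.py <<'E'
def bar(n,img,box):
    x0,x1,y0,y1=box;h=cv2.cvtColor(img,cv2.COLOR_BGR2HSV);m=cv2.inRange(h,(0,90,25),(14,255,135))
    k=np.zeros_like(m);k[y0:y1,x0:x1]=m[y0:y1,x0:x1]
    c=max(cv2.findContours(k,0,2)[0],key=cv2.contourArea);r=cv2.minAreaRect(c)
    b=cv2.boxPoints(r);e=[np.linalg.norm(b[i]-b[(i+1)%4]) for i in range(4)];i=int(np.argmin(e[:2]))
    E=np.array([(b[i]+b[i+1])/2,(b[i+2]+b[(i+3)%4])/2]);return E[np.argsort(E[:,0])],r
E
python3 - <<'E'
from h import *
np.set_printoptions(precision=4,suppress=True)
s=cv2.imread("pics/side0.png");t=cv2.imread("pics/top0.png")
S,r1=bar("side",s,(293,316,168,198));T,r2=bar("top",t,(296,352,196,218));print(S,r1,T,r2)
L,e1=tri(S[1],T[0]);R_,e2=tri(S[0],T[1]);print("ends",L,e1,R_,e2,np.linalg.norm(L-R_));c=(L+R_)/2;d=L-R_
print("bar",c,"yaw",np.degrees(np.arctan2(-d[0],d[1])))
A=[plane("top",(270+x/5,125+y/5),.185) for x,y in((97,165),(527,247))];d=A[0]-A[1];print("topedge",A,np.linalg.norm(d),np.degrees(np.arctan2(-d[0],d[1])))
h=cv2.cvtColor(t,cv2.COLOR_BGR2HSV)
yaw=np.arctan2(-d[0],d[1]);mid=(A[0]+A[1])/2
f=np.array([np.cos(yaw),np.sin(yaw),0]);x=f*np.cos(np.radians(35))+[0,0,np.sin(np.radians(35))];z=-f*np.sin(np.radians(35))+[0,0,np.cos(np.radians(35))]
o=mid-.091*x;print("flap o",o,"pred bar",o-.016*x+.043*z, "x",x,"z",z)
# mat in side
hs=cv2.cvtColor(s,cv2.COLOR_BGR2HSV);m=cv2.inRange(hs,(5,90,60),(22,255,255));m[:265]=0;m[:,:220]=0;m[:,335:]=0
c=max(cv2.findContours(m,0,2)[0],key=cv2.contourArea);q=cv2.approxPolyDP(c,6,True)[:,0];print(q,[plane("side",p.astype(float),.006) for p in q])
E
```

```text
[[297.2783 194.5991]
 [310.7217 170.401 ]] ((304.0000305175781, 182.50003051757812), (5.730586528778076, 27.6816463470459), 29.05460548400879) [[301.0185 201.913 ]
 [344.3998 211.1151]] ((322.7091369628906, 206.5140380859375), (44.34661865234375, 4.26865816116333), 11.9761323928833)
ends [0.5378 0.0601 0.1657] 0.003882024245090425 [ 0.5084 -0.0612  0.154 ] 0.003767394953021452 0.12538571547990046
bar [ 0.5231 -0.0005  0.1598] yaw -13.637940123141009
topedge [array([0.6574, 0.091 , 0.185 ]), array([ 0.6072, -0.1473,  0.185 ])] 0.24355698767549908 -11.902158630094224
flap o [ 0.5594 -0.0128  0.1328] pred bar [ 0.5224 -0.005   0.1589] x [ 0.8015 -0.1689  0.5736] z [-0.5612  0.1183  0.8192]
[[256 274]
 [228 354]
 [310 361]
 [322 278]] [array([ 0.4007, -0.222 ,  0.006 ]), array([ 0.3778, -0.4798,  0.006 ]), array([ 0.5537, -0.4958,  0.006 ]), array([ 0.5751, -0.2376,  0.006 ])]
```

```bash
cat >> h.py <<'E'
def go(p,yaw):
    s=ctrl.read_state();R=Ro.from_euler("xyz",s["eef_rot"],degrees=True).as_matrix()
    sh=R.T@(np.array(p)-s["position"])*1000
    ty=np.degrees(np.arctan2(R[1,1],R[0,1]));w=(yaw-ty+180)%360-180  # world angle of tool y
    print("t",s["time_s"],"pos",np.round(s["position"],4),"toolY",round(ty,2),"F",np.round(s["ft_force"],1),"w",round(s["width"]*1000,1),"shift",np.round(sh,1),"yaw",round(-np.radians(w),3))
E
python3 -c "
from h import *
go((.523,-.003,.25),-12)"
```

```text
t 0.1 pos [ 0.1538 -0.5538  0.2499] toolY -74.48 F [ 0.2  0.1 -0.3] w 85.2 shift [ 5.031e+02 -4.320e+02  3.000e-01] yaw -1.091
```

Call:
arm_command(commands=[503, -432, 0, -1.09, 503, -432, 0, -1.09, 503, -432, 0, -1.09, 503, -432, 0, -1.09, 503, -432, 0, -1.09], claw=30)

```text
time_s: 0.6
position: [0.2936, -0.3445, 0.2503]
eef_rot: [-180.0, -0.0, 58.8]
ft_force: [1.8, -1.5, -0.5]
width: 0.0299
grip_force: 0.0
```

```bash
python3 -c "
from h import *
go((.523,-.003,.25),-12)"
```

```text
t 0.6 pos [ 0.2936 -0.3445  0.2503] toolY -31.17 F [ 1.8 -1.5 -0.5] w 29.9 shift [4.109e+02 1.950e+01 3.000e-01] yaw -0.334
```

Call:
arm_command(commands=[411, 20, 0, -0.334, 411, 20, 0, -0.334, 411, 20, 0, -0.334, 411, 20, 0, -0.334, 411, 20, 0, -0.334])

```text
time_s: 1.1
position: [0.4346, -0.138, 0.2503]
eef_rot: [-180.0, -0.0, 77.6]
ft_force: [1.8, -1.2, -0.7]
width: 0.0303
grip_force: 0.0
```

```bash
python3 -c "
from h import *
go((.523,-.003,.25),-12)"
```

```text
t 1.1 pos [ 0.4346 -0.138   0.2503] toolY -12.39 F [ 1.8 -1.2 -0.7] w 30.3 shift [150.8  57.4   0.3] yaw -0.007
```

Call:
arm_command(commands=[151, 57, 0, 0, 151, 57, 0, 0, 151, 57, 0, 0, 151, 57, 0, 0, 151, 57, 20, 0])

```text
time_s: 1.6
position: [0.5233, -0.0022, 0.2311]
eef_rot: [179.9, -0.1, 77.8]
ft_force: [0.4, -1.4, 0.4]
width: 0.0299
grip_force: 0.0
```

Run:
```python
from h import *
go((.523,-.003,.164),-12.4)
s=ctrl.capture("side");t=ctrl.capture("top");go((.523,-.003,.164),-12.4)
a=cv2.resize(s[120:210,260:360],None,fx=4,fy=4,interpolation=cv2.INTER_CUBIC)
b=cv2.resize(t[150:240,270:370],None,fx=4,fy=4,interpolation=cv2.INTER_CUBIC)
cv2.imwrite("pics/c1.png",np.hstack([a,b]))
```

```text
t 1.6 pos [ 0.5233 -0.0022  0.2311] toolY -12.2 F [ 0.4 -1.4  0.4] w 29.9 shift [-0.9 -0.3 67.1] yaw 0.003
t 1.7 pos [ 0.5211 -0.0045  0.2286] toolY -12.34 F [ 0.3 -0.8  0.6] w 30.0 shift [ 1.9  1.8 64.6] yaw 0.001
```

View pics/c1.png

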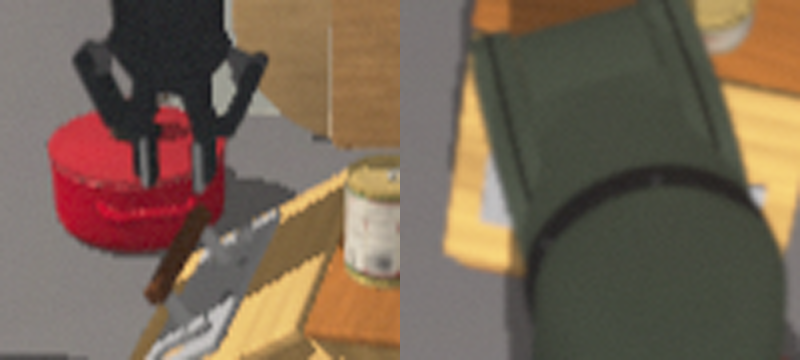

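The side crop shows the open fingertips at about (297,166) and (310,168), straddling the bar column at about 304. In the top crop the arm hides the rail. I'll descend.

Call:
arm_command(commands=[1, 1, 25, 0, 1, 1, 45, 0, 1, 1, 60, 0, 1, 1, 66, 0, 1, 1, 66, 0])

```text
time_s: 2.2
position: [0.523, -0.0042, 0.1644]
eef_rot: [-180.0, 0.0, 77.6]
ft_force: [0.4, 0.3, 0.4]
width: 0.0295
grip_force: 0.0
```

Run:
```python
from h import *
s=ctrl.capture("side");go((.523,-.003,.162),-12.4)
S,r=bar("side",s,(285,320,165,200));print(S,r)
cv2.imwrite("pics/c2.png",cv2.resize(s[130:220,265:365],None,fx=6,fy=6,interpolation=cv2.INTER_CUBIC))
```

```text
t 2.25 pos [ 0.5232 -0.004   0.1649] toolY -12.4 F [ 0.3  0.3 -0.2] w 30.2 shift [ 1.  -0.4  2.9] yaw -0.0
[[297.27835 194.59908]
 [308.74063 173.967  ]] ((303.0094909667969, 184.2830352783203), (5.730586528778076, 23.602245330810547), 29.05460548400879)
```

View pics/c2.png

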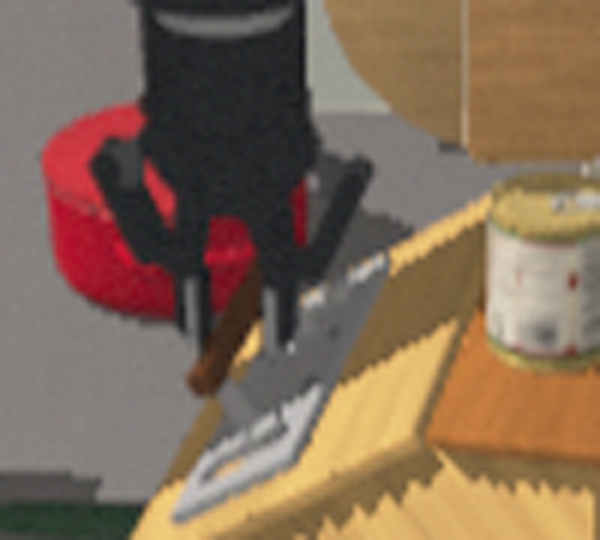

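The fingers now straddle the bar, with the left tip at about (297,185) and the right tip at about (311,187). I'll close.

Call:
arm_command(commands=[0, 0, 2, 0, 0, 0, 2, 0, 0, 0, 2, 0, 0, 0, 2, 0, 0, 0, 2, 0], claw=0)

```text
time_s: 2.75
position: [0.5229, -0.0038, 0.1637]
eef_rot: [180.0, 0.0, 77.6]
ft_force: [-8.1, 0.1, 20.6]
width: 0.0158
grip_force: 58.2
```

Run:
```python
from h import *
s=ctrl.read_state();print(s["width"],s["grip_force"],s["ft_force"],s["torque"],s["position"])
```

```text
0.01580589186799008 58.15301388502121 [-8.09916765  0.12144941 20.55529585] [ 0.0591542   1.65429425 -0.01224561] [ 0.52289862 -0.00379609  0.1637041 ]
```

Run:
```python
from h import *
s=ctrl.capture("side")
cv2.imwrite("pics/c3.png",cv2.resize(s[130:220,265:365],None,fx=6,fy=6,interpolation=cv2.INTER_CUBIC))
```

```text
(no output)
```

View pics/c3.png

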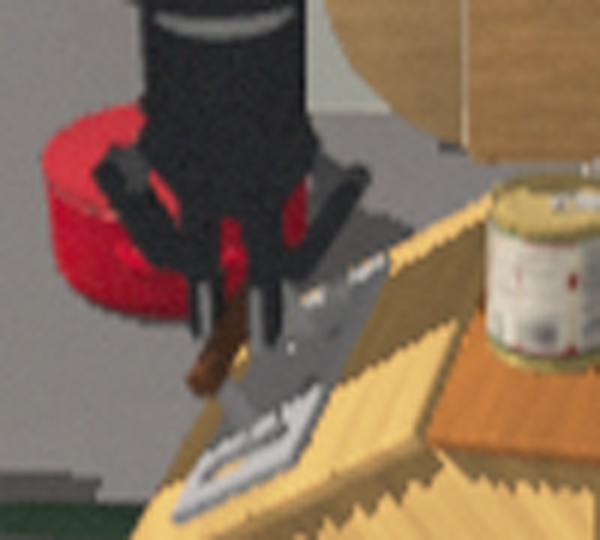

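The rail has not moved and the bar is held at about (303,183). I'll relieve the pressure along the flap's normal.

Call:
arm_command(commands=[0, -0.6, -0.8, 0, 0, -1.1, -1.6, 0, 0, -1.1, -1.6, 0])

```text
time_s: 3.1
position: [0.5225, -0.0036, 0.1644]
eef_rot: [179.9, -0.0, 77.6]
ft_force: [2.4, -1.0, -0.2]
width: 0.0158
grip_force: 59.2
```

Call:
arm_command(commands=[0, -0.7, -1.0, 0, 0, 2.6, -3.3, 0, 0, 5.8, -5.6, 0, 0, 9.1, -7.9, 0, 0, 9.1, -7.9, 0])

```text
time_s: 3.6
position: [0.5313, -0.0056, 0.172]
eef_rot: [180.0, -0.0, 77.6]
ft_force: [0.1, -0.1, -2.5]
width: 0.0159
grip_force: 58.5
```

Call:
arm_command(commands=[0, 3.3, -2.3, 0, 0, 6.6, -4.6, 0, 0, 9.8, -6.9, 0, 0, 13.1, -9.2, 0, 0, 13.1, -9.2, 0])

```text
time_s: 4.1
position: [0.5442, -0.0084, 0.1813]
eef_rot: [180.0, -0.0, 77.6]
ft_force: [-0.2, 0.7, -3.1]
width: 0.0159
grip_force: 58.7
```

Run:
```python
from h import *
s=ctrl.capture("side")
S,r=bar("side",s,(285,330,150,200));print(S,r)
cv2.imwrite("pics/c4.png",cv2.resize(s[130:220,265:365],None,fx=6,fy=6,interpolation=cv2.INTER_CUBIC))
go((.523,-.003,.162),-12.4)
```

```text
[[304.5069  190.73703]
 [314.583   171.8443 ]] ((309.5449523925781, 181.29066467285156), (5.352941036224365, 21.41176414489746), 28.07248878479004)
t 4.15 pos [ 0.5438 -0.0084  0.1811] toolY -12.38 F [-0.2 -0.8 -3.1] w 16.2 shift [  0.8 -21.5  19.1] yaw 0.0
```

View pics/c4.png

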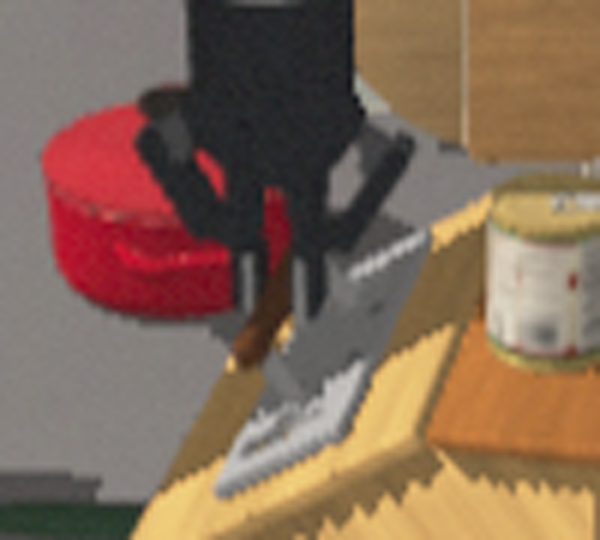

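The rail has slid up about 28 mm and is free, with only its own weight on the wrist; the near slot's opening shows at about (310,202). I'll lift along the normal, starting gently.

Call:
arm_command(commands=[0, -1.1, -1.6, 0, 0, -2.3, -3.3, 0, 0, -3.4, -4.9, 0, 0, -4.0, -5.7, 0])

```text
time_s: 4.55
position: [0.5397, -0.0074, 0.1869]
eef_rot: [180.0, -0.0, 77.6]
ft_force: [-0.5, 0.1, -3.1]
width: 0.0159
grip_force: 58.7
```

Call:
arm_command(commands=[0, -4.6, -6.6, 0, 0, -9.2, -13.1, 0, 0, -16, -23, 0, 0, -23, -33, 0, 0, -29, -41, 0])

```text
time_s: 5.05
position: [0.5109, -0.0011, 0.2289]
eef_rot: [180.0, -0.0, 77.6]
ft_force: [0.0, -0.3, -3.8]
width: 0.0159
grip_force: 58.7
```

Call:
arm_command(commands=[0, -15, -30, 0, 0, -30, -60, 0, 0, -30, -60, 0, 0, -30, -60, 0])

```text
time_s: 5.45
position: [0.4821, 0.0052, 0.2882]
eef_rot: [179.9, -0.0, 77.6]
ft_force: [-0.1, 0.2, -4.0]
width: 0.0157
grip_force: 59.1
```

Run:
```python
from h import *
s=ctrl.capture("side");t=ctrl.capture("top")
b=lambda i,y,x:cv2.resize(i[y:y+120,x:x+110],None,fx=3.5,fy=3.5,interpolation=cv2.INTER_CUBIC)
cv2.imwrite("pics/c5.png",np.hstack([b(s,100,255),b(t,140,260)]))
go((.473,-.358,.27),-4.8)
```

```text
t 5.55 pos [0.4821 0.005  0.2871] toolY -12.39 F [-0.4 -0.5 -2.9] w 16.0 shift [-356.5   69.    17.1] yaw -0.132
```

View pics/c5.png

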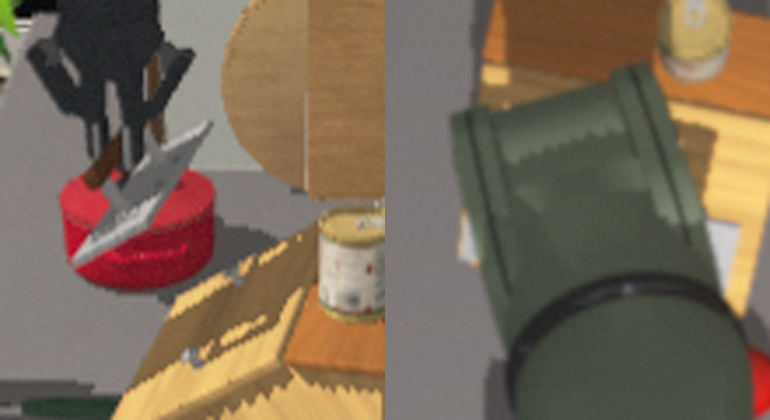

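The side crop shows the rail clear of both studs, still tilted about 35° and held firmly, with the tin untouched. I'll carry it to the mat.

```bash
python3 -c "
from h import *
go((.445,-.355,.25),-4.8)"
```

```text
t 5.55 pos [0.4821 0.005  0.2871] toolY -12.39 F [-0.4 -0.5 -2.9] w 16.0 shift [-359.6   41.    37.2] yaw -0.132
```

Call:
arm_command(commands=[-20, 2, 0, -0.01, -50, 5, 0, -0.03, -90, 10, 0, -0.05, -130, 15, 0, -0.07, -170, 20, 0, -0.09])

```text
time_s: 6.05
position: [0.4648, -0.1668, 0.2868]
eef_rot: [-179.9, -0.0, 82.8]
ft_force: [0.7, -0.3, -3.0]
width: 0.0156
grip_force: 59.1
```

```bash
python3 -c "
from h import *
go((.445,-.355,.20),-4.8)"
```

```text
t 6.05 pos [ 0.4648 -0.1668  0.2868] toolY -7.17 F [ 0.7 -0.3 -3. ] w 15.6 shift [-189.2    3.9   86.7] yaw -0.041
```

Call:
arm_command(commands=[-40, 1, 0, -0.01, -80, 2, 0, -0.02, -120, 3, 10, -0.03, -155, 4, 30, -0.041, -175, 4, 50, -0.041])

```text
time_s: 6.55
position: [0.4461, -0.3422, 0.2357]
eef_rot: [-179.9, 0.0, 85.0]
ft_force: [-0.1, 0.9, -3.6]
width: 0.0157
grip_force: 59.0
```

Call:
arm_command(commands=[-10, 0, 15, 0, -14, 0, 30, 0, -14, 0, 36, 0, -14, 0, 36, 0, -14, 0, 36, 0])

```text
time_s: 7.05
position: [0.4465, -0.3526, 0.2022]
eef_rot: [180.0, -0.0, 85.2]
ft_force: [0.1, 0.1, -1.2]
width: 0.0159
grip_force: 59.1
```

Run:
```python
from h import *
go((.445,-.355,.075),-4.8)
s=ctrl.capture("side");t=ctrl.capture("top")
b=lambda i,y,x:cv2.resize(i[y:y+150,x:x+130],None,fx=3,fy=3,interpolation=cv2.INTER_CUBIC)
cv2.imwrite("pics/c6.png",np.hstack([b(s,220,210),b(t,150,370)]))
```

```text
t 7.05 pos [ 0.4465 -0.3526  0.2022] toolY -4.82 F [ 0.1  0.1 -1.2] w 15.9 shift [ -2.5  -1.4 127.2] yaw -0.0
```

View pics/c6.png

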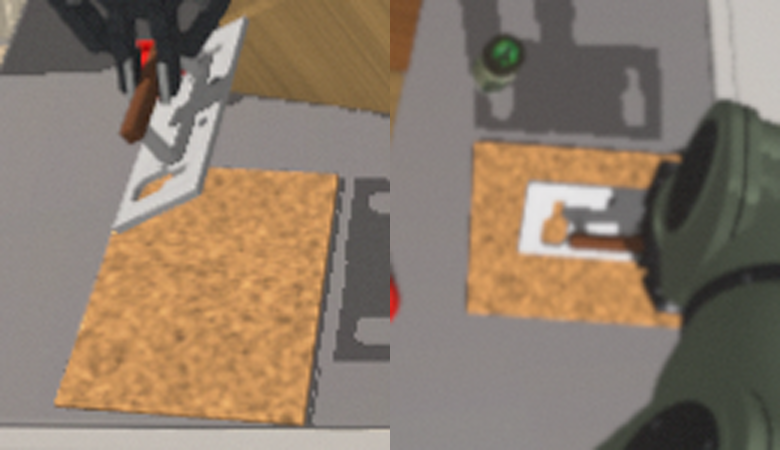

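The rail hangs over the mat with its tilt kept. Its near plate edge shows at about (258,290) in the side view. I'll lower it until it touches.

Call:
arm_command(commands=[-2, 0, 35, 0, -2, 0, 70, 0, -2, 0, 100, 0, -2, 0, 118, 0, -2, 0, 118, 0])

```text
time_s: 7.65
position: [0.4454, -0.3545, 0.0822]
eef_rot: [-179.9, -0.1, 85.2]
ft_force: [-0.4, -1.0, -2.0]
width: 0.0156
grip_force: 59.1
```

Call:
arm_command(commands=[0, 0, 3, 0, 0, 0, 6, 0, 0, 0, 9, 0, 0, 0, 9, 0])

```text
time_s: 8.05
position: [0.4459, -0.3552, 0.0749]
eef_rot: [180.0, 0.0, 85.1]
ft_force: [-0.6, 0.4, -2.5]
width: 0.0161
grip_force: 59.1
```

Call:
arm_command(commands=[0, 0, 2, 0, 0, 0, 4, 0, 0, 0, 5, 0, 0, 0, 5, 0])

```text
time_s: 8.45
position: [0.4458, -0.3552, 0.0696]
eef_rot: [-180.0, -0.0, 85.1]
ft_force: [0.3, -0.4, -3.7]
width: 0.0157
grip_force: 59.1
```

Call:
arm_command(commands=[0, 0, 1, 0, 0, 0, 2, 0, 0, 0, 3, 0, 0, 0, 3, 0])

```text
time_s: 8.85
position: [0.4464, -0.3553, 0.0673]
eef_rot: [179.9, 0.0, 85.1]
ft_force: [-1.2, 1.9, 9.3]
width: 0.0161
grip_force: 59.2
```

Contact is at TCP z of about 67 mm, as predicted. Now I'll roll it flat about its lower edge by moving forward and down along the arc, pressing lightly.

Call:
arm_command(commands=[0, 1.5, 0.8, 0, 0, 3, 1.2, 0, 0, 5, 1.7, 0, 0, 5, 1.7, 0])

```text
time_s: 9.25
position: [0.4516, -0.3558, 0.0656]
eef_rot: [179.9, 0.0, 85.1]
ft_force: [1.1, 0.8, 9.8]
width: 0.0155
grip_force: 58.6
```

Call:
arm_command(commands=[0, 2.4, 0.5, 0, 0, 4.8, 1.0, 0, 0, 7.1, 1.8, 0, 0, 9.4, 2.5, 0, 0, 9.4, 2.5, 0])

```text
time_s: 9.75
position: [0.4604, -0.3564, 0.0623]
eef_rot: [-180.0, -0.0, 85.1]
ft_force: [0.2, 0.4, 0.1]
width: 0.015
grip_force: 59.1
```

Run:
```python
from h import *
go((.445,-.355,.065),-4.8)
s=ctrl.capture("side")
cv2.imwrite("pics/c7.png",cv2.resize(s[215:375,200:340],None,fx=3.5,fy=3.5,interpolation=cv2.INTER_CUBIC))
```

```text
t 9.75 pos [ 0.4604 -0.3564  0.0623] toolY -4.87 F [0.2 0.4 0.1] w 15.0 shift [  0.1 -15.5  -2.7] yaw -0.001
```

View pics/c7.png

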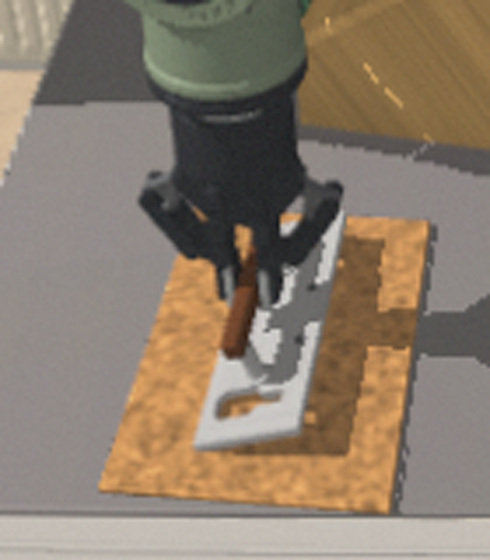

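The plate has rolled to about 20°, resting on its lower edge well inside the mat. That was my eleventh view, one over the limit of 10, so from here I'll use numbers only. I'll continue the arc.

Call:
arm_command(commands=[0, 2.2, 1.5, 0, 0, 4.5, 2.8, 0, 0, 6.7, 4.0, 0, 0, 8.9, 5.0, 0, 0, 8.9, 5.0, 0])

```text
time_s: 10.3
position: [0.4694, -0.3571, 0.0573]
eef_rot: [180.0, -0.0, 85.1]
ft_force: [0.6, -0.1, 0.1]
width: 0.0135
grip_force: 59.3
```

Call:
arm_command(commands=[0, 2, 1.2, 0, 0, 4.1, 2.6, 0, 0, 6, 4, 0, 0, 6, 4, 0])

```text
time_s: 10.7
position: [0.4754, -0.3577, 0.0534]
eef_rot: [180.0, 0.0, 85.1]
ft_force: [2.2, -0.8, 0.0]
width: 0.0128
grip_force: 59.5
```

Call:
arm_command(commands=[0, 0.7, 0.5, 0, 0, 1.4, 1, 0, 0, 2, 1.5, 0, 0, 2, 1.5, 0])

```text
time_s: 11.1
position: [0.4766, -0.3578, 0.0523]
eef_rot: [-179.9, -0.0, 85.1]
ft_force: [-4.5, 1.8, 11.8]
width: 0.0127
grip_force: 61.4
```

```bash
cat > m.py <<'E'
from h import *
np.set_printoptions(precision=4,suppress=True)
s=ctrl.capture("side");t=ctrl.capture("top")
h=cv2.cvtColor(s,cv2.COLOR_BGR2HSV);m=cv2.inRange(h,(0,0,130),(179,60,255));k=m*0;k[275:350,245:310]=m[275:350,245:310]
c=max(cv2.findContours(k,0,2)[0],key=cv2.contourArea);q=cv2.approxPolyDP(c,3,True)[:,0];print(q.tolist())
for p in q: print(p,plane("side",p.astype(float),.012))
st=ctrl.read_state();print(st["position"],st["ft_force"],st["torque"],st["width"])
E
python3 m.py
```

```text
[[268, 298], [256, 343], [287, 345], [291, 331], [276, 327], [270, 319], [273, 305]]
[268 298] [ 0.4446 -0.317   0.012 ]
[256 343] [ 0.435  -0.4547  0.012 ]
[287 345] [ 0.5029 -0.4595  0.012 ]
[291 331] [ 0.5086 -0.4204  0.012 ]
[276 327] [ 0.4738 -0.409   0.012 ]
[270 319] [ 0.4575 -0.3851  0.012 ]
[273 305] [ 0.4595 -0.3405  0.012 ]
[ 0.4766 -0.3578  0.0523] [-5.1856  3.2428 11.2247] [ 0.3732  1.2152 -0.0233] 0.012897007329262765
```

Call:
arm_command(commands=[0, -1, 0, 0, 0, -1, -0.5, 0, 0, -1, -0.5, 0])

```text
time_s: 11.5
position: [0.4762, -0.3578, 0.0526]
eef_rot: [180.0, -0.0, 85.1]
ft_force: [1.5, 0.4, 2.3]
width: 0.0128
grip_force: 60.3
```

Call:
arm_command(commands=[0, 0, 0, 0, 0, 0, 0, 0, 0, 0, 0, 0], claw=16)

```text
time_s: 11.8
position: [0.4759, -0.3577, 0.0523]
eef_rot: [-180.0, -0.0, 85.1]
ft_force: [0.0, -1.0, 0.2]
width: 0.0156
grip_force: 0.0
```

Call:
arm_command(commands=[0, 0, 0, 0, 0, 0, 0, 0, 0, 0, 0, 0], claw=32)

```text
time_s: 12.1
position: [0.4761, -0.3577, 0.0525]
eef_rot: [-180.0, -0.0, 85.1]
ft_force: [0.4, 0.0, 0.2]
width: 0.0318
grip_force: 0.0
```

```bash
python3 m.py
```

```text
[[271, 286], [273, 303], [266, 305], [256, 343], [287, 345], [291, 330], [276, 327], [270, 319], [276, 294], [273, 290], [279, 284]]
[271 286] [ 0.447  -0.2744  0.012 ]
[273 303] [ 0.4587 -0.3339  0.012 ]
[266 305] [ 0.4426 -0.3406  0.012 ]
[256 343] [ 0.435  -0.4547  0.012 ]
[287 345] [ 0.5029 -0.4595  0.012 ]
[291 330] [ 0.5084 -0.4175  0.012 ]
[276 327] [ 0.4738 -0.409   0.012 ]
[270 319] [ 0.4575 -0.3851  0.012 ]
[276 294] [ 0.4627 -0.3031  0.012 ]
[273 290] [ 0.4537 -0.2889  0.012 ]
[279 284] [ 0.4666 -0.267   0.012 ]
[ 0.4761 -0.3577  0.0525] [ 0.3136  0.5849 -0.6265] [-0.0375 -0.0308 -0.0183] 0.03209078255297614
```

The plate did not shift on release, so it was flat. I'll withdraw straight up.

Call:
arm_command(commands=[0, 0, -15, 0, 0, 0, -40, 0, 0, 0, -85, 0, 0, 0, -130, 0, 0, 0, -170, 0])

```text
time_s: 12.7
position: [0.476, -0.3576, 0.2259]
eef_rot: [179.9, 0.0, 85.1]
ft_force: [-0.7, -0.2, -0.8]
width: 0.0322
grip_force: 0.0
```

Call:
arm_command(commands=[-40, -20, -20, 0, -80, -40, -20, 0, -120, -60, -20, 0, -150, -60, -20, 0, -150, -60, -20, 0])

```text
time_s: 13.2
position: [0.4012, -0.5056, 0.243]
eef_rot: [-180.0, 0.1, 84.9]
ft_force: [-0.2, 0.8, -0.5]
width: 0.0323
grip_force: 0.0
```

Run:
```python
from h import *
np.set_printoptions(precision=4,suppress=True)
s=ctrl.capture("side");t=ctrl.capture("top")
for n,i,(x0,x1,y0,y1) in(("side",s,(235,318,268,360)),("top",t,(398,482,198,258))):
    m=cv2.inRange(cv2.cvtColor(i,cv2.COLOR_BGR2HSV),(0,0,100),(179,60,255));k=m*0;k[y0:y1,x0:x1]=m[y0:y1,x0:x1]
    c=np.vstack([c for c in cv2.findContours(k,0,2)[0] if cv2.contourArea(c)>15])
    q=cv2.approxPolyDP(cv2.convexHull(c),4,True)[:,0]
    print(n,[(p.tolist(),plane(n,p.astype(float),.012)[:2].round(4).tolist()) for p in q])
# movement of other things: compare with start picture
for n,i in(("side",s),("top",t)):
    o=cv2.imread(f"pics/{n}0.png");d=cv2.GaussianBlur(cv2.absdiff(o,i),(5,5),0).max(2);_,_,st,_=cv2.connectedComponentsWithStats((d>40).astype(np.uint8))
    print(n,[r.tolist() for r in st[1:] if r[4]>25])
r=ctrl.read_state();print(r["time_s"],r["position"],r["ft_force"])
```

```text
side [([317, 359], [0.5684, -0.4954]), ([235, 359], [0.3969, -0.4972]), ([237, 273], [0.3514, -0.2251]), ([244, 268], [0.3666, -0.2049]), ([317, 268], [0.5614, -0.2049])]
top [([481, 257], [0.3832, -0.482]), ([398, 257], [0.3862, -0.2273]), ([406, 215], [0.516, -0.257]), ([428, 198], [0.569, -0.3282]), ([481, 198], [0.567, -0.4947])]
side [[0, 0, 76, 104, 4132], [48, 0, 14, 19, 85], [64, 0, 179, 159, 11366], [91, 11, 11, 33, 128], [57, 27, 6, 10, 33], [0, 82, 19, 19, 218], [81, 94, 22, 13, 51], [206, 97, 9, 8, 48], [14, 99, 11, 8, 49], [37, 99, 15, 17, 121], [56, 101, 31, 50, 540], [24, 102, 15, 43, 296], [0, 105, 22, 29, 254], [18, 110, 6, 9, 37], [42, 120, 20, 37, 368], [218, 121, 29, 22, 211], [157, 153, 94, 136, 6392], [0, 159, 87, 159, 7887], [83, 158, 17, 33, 223], [292, 173, 39, 41, 700], [324, 213, 40, 25, 301], [175, 241, 9, 12, 79], [308, 265, 40, 18, 136], [230, 278, 82, 83, 3126], [315, 290, 113, 72, 2947], [428, 293, 58, 67, 2351]]
top [[410, 126, 59, 58, 1450], [290, 183, 82, 42, 1584], [472, 188, 5, 11, 49], [354, 197, 286, 203, 23987], [475, 202, 5, 14, 38], [405, 209, 76, 46, 1866], [600, 232, 16, 13, 117], [608, 254, 6, 7, 28], [282, 278, 7, 27, 59], [574, 372, 25, 28, 355], [282, 386, 13, 14, 66]]
13.3 [ 0.4035 -0.5019  0.2431] [-0.1961  1.3532 -0.0849]
```

The differences cover only the arm, shadows, rail and mat; the tin and the other objects show no change. I'll move the arm further aside and check the plate corners with a tighter mask.

Call:
arm_command(commands=[-30, -50, -20, 0, -60, -100, -40, 0, -80, -140, -40, 0, -80, -160, -40, 0, -80, -160, -40, 0])

```text
time_s: 13.8
position: [0.2329, -0.569, 0.2838]
eef_rot: [-179.9, 0.1, 84.9]
ft_force: [0.5, -0.2, -0.2]
width: 0.0319
grip_force: 0.0
```

Run:
```python
from h import *
M=np.array([[.3959,-.2158],[.5766,-.2346],[.5548,-.5016],[.3751,-.477]])
P={}
for n in("side","top"):
    i=ctrl.capture(n);h=cv2.cvtColor(i,cv2.COLOR_BGR2HSV)
    k=cv2.fillPoly(np.zeros(i.shape[:2],np.uint8),[proj(n,np.c_[M*.9+M.mean(0)*.1,[.006]*4]).astype(int)],255)
    m=cv2.inRange(h,(0,0,110),(179,70,255))&k
    c=max(cv2.findContours(cv2.morphologyEx(m,cv2.MORPH_CLOSE,np.ones((5,5))),0,2)[0],key=cv2.contourArea)
    b=cv2.boxPoints(cv2.minAreaRect(c)) if n=="top" else cv2.approxPolyDP(cv2.convexHull(c),4,True)[:,0].astype(float)
    print(n,[(p.round(0).tolist(),plane(n,p,.012)[:2].round(3).tolist()) for p in b])
r=ctrl.read_state();print(r["time_s"],r["position"],r["ft_force"])
```

```text
side [([300.0, 282.0], [0.519, -0.259]), ([288.0, 345.0], [0.505, -0.459]), ([256.0, 343.0], [0.435, -0.455]), ([273.0, 281.0], [0.45, -0.256])]
top [([405.0, 237.0], [0.447, -0.25]), ([406.0, 213.0], [0.521, -0.258]), ([471.0, 218.0], [0.506, -0.461]), ([470.0, 241.0], [0.432, -0.451])]
13.9 [ 0.23778859 -0.56754969  0.28330393] [ 1.54020528 -0.63524548  0.65876965]
```

Both views agree on a flat 72 × 200 mm plate at z ≈ 12 mm, at least 25 mm inside every mat edge. I'll hand it in.

```bash
python3 -c "
from plant import ctrl
print(ctrl.close_job())"
```

```text
the job is handed in; nothing more can be done
None
```

The towel rail was slid up, lifted straight off and laid flat, plate down, wholly on the cork mat, then released; I saw no change in the other things and handed the job in at about 14 s, but I viewed 11 pictures, one over the limit of 10.

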